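# Wedge the press plate off its base and hold it

## Task

The pressing plate of the small bench press has settled down on its base. Take the wooden wedge that fits between the press's two guide rails, slide it thin end first, lying flat in the guide, under the plate's round nose until the plate just lifts off the base and stands about 5 mm clear, and finish while still gripping the wedge there so the plate stays up. Raise the plate with that wedge alone, never with the gripper, and leave the other wedge, the thread spool, the heel block and the round tin where they are.

Things in the scene. Friction and masses are not known exactly. Their poses are not given: they have to be found in the camera images.
- press: low steel bench press, fixed (sizes in mm). Origin: underside of its base (8 thick, 130 wide), on the guide's middle line; x points along the guide from its mouth (facing the robot) in under the plate; z up. A tongue 64 wide reaches to x = -102; on it two rails, 6 high, leave a guide 31 wide from x = -90 to 0, flared at the mouth. Posts at x = 0, y = +-46 reach z = 68. Keep the gripper at x below -110
- channel_mouth (a point): the middle of the guide's open mouth, on the tongue's top face (8 above the bench), 102 in front of the press origin; same axes as the press
- platen (a joint): height of the pressing plate above its rest: 0 = down on the base, positive = lifted (m), at most 28 mm. It slides straight up and down on the posts, weighs about 0.6 kg and sinks by its weight. Grey plate 88 x 120; its front edge is a round steel nose 12 in diameter, 52 past the guide's mouth. Below it, between side runners, is a tunnel 8 high when the plate is down
- nose (a point): lowest point of the nose, mid-width, at press x = -50: 16 above the bench (8 above the tongue) with the plate down; rises with the plate. The slim wedge lying on the tongue starts to lift it when its thin end is about 16 past this point, then lifts 1 mm per 4 mm of travel (5 mm at about 36 past)
- slim_wedge_grip (a point): pale wooden wedge, 170 x 26 x 30, about 0.08 kg; fits the guide. The point is the centre of its handle block (15 above the underside), 135 behind the thin end; x axis points to the thin end. Flat underside; handle block 30 high over the rear 65, then the top slopes down over 105 to a blunt thin end 4 high
- slim_wedge_tip (a point): middle of the lower edge of the slim wedge's thin end; x axis points out of the thin end, z up
- broad_wedge_grip (a point): the same wedge but 42 wide, too broad for the guide; to be left alone. Point and axes as on the slim wedge
- spool_mid (a point): centre of a thread spool, 43 diameter, 56 high; bystander
- heel_mid (a point): centre of a dark leather heel block, 58 x 62 x 21; bystander
- tin_mid (a point): centre of a flat round tin, 62 diameter, 22 high; bystander
There are look-alikes about, which are no part of the job. Leave any pink look-alike of the part that bears slim_wedge_grip alone.

How it is judged:
By the outcome, as a careful person would: the job done as asked, in the order asked, and still so for the second after the job is handed in, while the arm keeps its last pose, push and grip.
It also fails if it takes over 32 s, if anything falls off the work surface, if the arm or the gripper's body presses on something with over 40 N, if the wrist force passes 120 N, or if a joint passes its speed limit or range.

## Robot

A 6-joint arm with a two-finger parallel gripper is mounted at the origin on a cart in front of the work surface, level with it; the furniture and walls round the work are solid. World frame = base frame: x ahead of the robot, y to its left, z up, the work surface at z = 0. Lengths are in m, angles in rad, forces in N, time in s.
With the tool pointing down it reaches from about 0.3 to 0.875 m from the base axis. Payload 4.2 kg.
Tool frame: the origin (TCP) lies at the very end of the fingers, on their centre line; the grasp point (between the pads) lies 19 mm behind it; z points along the fingers, y is the line along which they close (so a half turn about z gives the same grasp; the last joint's range is limited). The gripper opens to 85 mm and grips with 20 to 120 N. Pads are 22 mm wide; open, the fingers measure 114 mm over their backs; the gripper's body (76 mm by 85 mm) begins 54 mm behind the grasp point. The pads swing forward as they close: fully open they stand 13 mm farther back than shut.
Start: joints at [-1.228, 0.32, 1.565, -0, 1.257, -0.02], TCP at [0.204, -0.538, 0.231] pointing down, gripper open.
Joint ranges: [-3.11, 3.11], [-0.84, 2.01], [0.21, 2.61], [-1.34, 4.49], [0.05, 2.63], [-2.56, 2.56]. Speed limits (rad/s): [2.57, 2.57, 3.14, 3.14, 3.14, 3.14].

## Interface

Orientations are given as [roll, pitch, yaw] about the fixed x, y, z axes, in that order (R = Rz(yaw) Ry(pitch) Rx(roll)).
In Python, from cell import ctrl gives the robot as it stands. The module is installed in compiled form; this text tells all that it offers. Calls block until the motion is done:
- ctrl.goto(position, orientation): joint-space move of the TCP to a pose.
- ctrl.move_l(position, speed=0.15, frame=None): straight line of the TCP; frame=None keeps the orientation; speed is the mean speed in m/s.
- ctrl.goto_joints(angles): joint-space move.
- ctrl.grip(opening, newtons=None): finger opening in m; newtons is the grip in N (None keeps the last); returns when the fingers have stopped.
- ctrl.wait(seconds).
- ctrl.ik(position, orientation): joint angles nearest the present ones, or None.
- ctrl.read_state(): the state.
- ctrl.capture(name): name is "side" or "top"; returns the picture (480x640x3 uint8, red, green, blue); there is no depth.
- ctrl.camera_model(name): a dict with "mtx" (3x3 intrinsics, pixels), "world_to_cam" (4x4, takes a point from world to camera coordinates). Camera axes: x right, y up, looking along -z (the intrinsics and any distortion apply to the point x, -y, -z); pixel columns grow to the right and rows downward; lengths in m; the calibration is good to about 2 mm. A picture is of the moment at which its call begins. camera_model takes no time and is no camera call.
A pose or a line that the arm cannot do raises ctrl.Unreachable and nothing moves.
- ctrl.hand_in(): hands the job in; it is judged then, once.
The state is a dict: "clock": time; "q": joint angles; "dq": joint speeds; "tau": joint torques, N m; "tcp_pos": TCP position; "ee_rot": TCP orientation; "force": force on the tool from outside, world axes, zero at the start; "torque": the same for the moment, N m; "grip_width": finger opening in m; "grip_force": force on a finger pad.
Only numpy, scipy, OpenCV 4.12 (cv2) and the standard library are available. Lean on these libraries where they do the work, as an engineer would, in place of code of your own. Each camera call takes 0.05 s, during which the arm holds its last target. There are 200 camera calls.

## Working session

There is one attempt and no reset: what is moved stays moved. The work goes in short steps, each a Python script; the robot and the scene stay as the last script left them, time stands still between calls to the robot, and variables do not carry over. Pictures are saved under pics/ and viewed, at most 10 in all, crops included, and the job is handed in when it is done.

```bash
mkdir -p pics; ls
python3 - <<'E'
from cell import ctrl
import cv2,numpy as np
for n in("top","side"):
    cv2.imwrite(f"pics/{n}0.png",ctrl.capture(n)[:,:,::-1])
    m=ctrl.camera_model(n);print(n,{k:(np.round(v,4).tolist() if k!='x' else v) for k,v in m.items()})
s=ctrl.read_state();print(s['clock'],s['tcp_pos'],s['ee_rot'],s['grip_width'])
E
```

```text
pics
top {'mtx': [[613.7575, 0.0, 315.7891], [0.0, 613.7575, 231.4284], [0.0, 0.0, 1.0]], 'world_to_cam': [[0.0219, -0.9997, -0.0082, -0.0064], [0.9905, 0.0206, 0.1356, -0.5671], [-0.1354, -0.0111, 0.9907, -1.2038], [0.0, 0.0, 0.0, 1.0]]}
side {'mtx': [[523.1132, 0.0, 324.154], [0.0, 523.1132, 233.2503], [0.0, 0.0, 1.0]], 'world_to_cam': [[0.9999, 0.01, 0.0038, -0.5551], [-0.0078, 0.4497, 0.8931, -0.0404], [0.0072, -0.8931, 0.4498, -1.331], [0.0, 0.0, 0.0, 1.0]]}
0.1 [ 0.20394245 -0.53714291  0.23055474] [-3.13993350e+00 -5.53524445e-05  3.62837090e-01] 0.08533719458554936
```

View pics/top0.png

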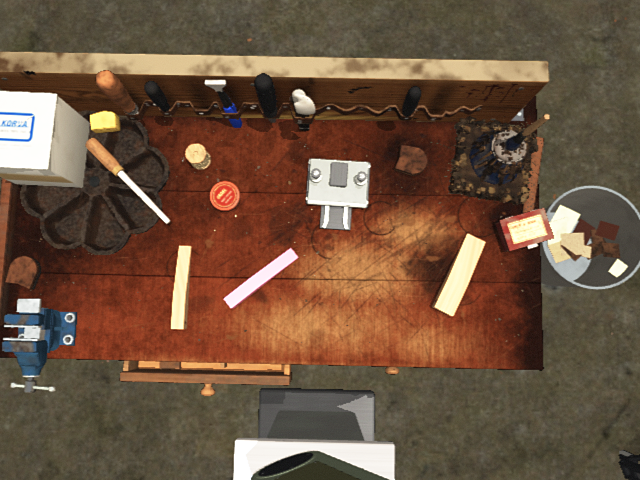

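View pics/side0.png

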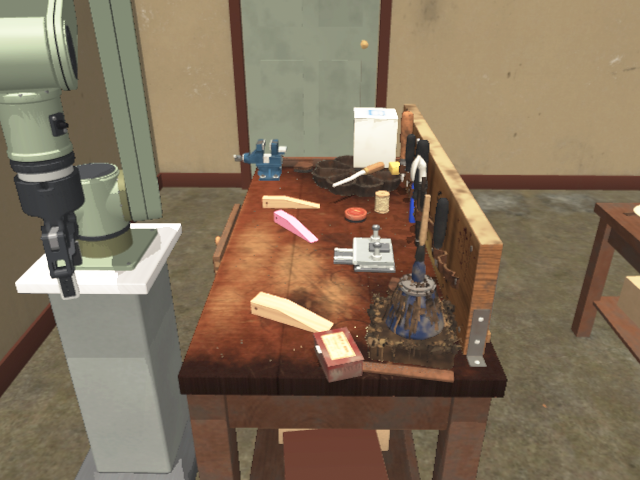

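The candidates are the left pale bar at top (181,287), the pink bar at (262,278) and the right pale bar at (460,275). The right bar is about 22 px wide (42 mm, the broad wedge), and the pink one is the look-alike. The left bar is about 13 px wide (26 mm), so it's the slim wedge. Its block is at the near end and its thin end points away from the robot. The press is at (338,190) with its mouth near (336,228). I'll check these in a close crop.

Run:
```python
import cv2,numpy as np
i=cv2.imread("pics/top0.png")
a=cv2.resize(i[235:335,150:216],None,fx=6,fy=6,interpolation=cv2.INTER_CUBIC)
b=cv2.resize(i[150:235,300:376],None,fx=5,fy=5,interpolation=cv2.INTER_CUBIC)
c=np.zeros((600,790,3),np.uint8);c[:,:396]=a;c[:425,400:780]=b
cv2.imwrite("pics/crop1.png",c)
```

```text
(no output)
```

View pics/crop1.png

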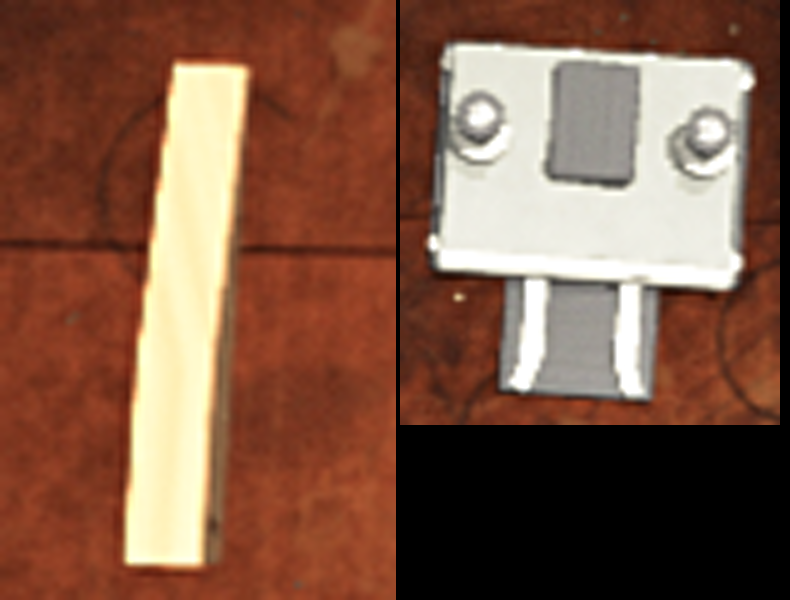

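The crop confirms a plain pale bar, narrow, lying with its thin end up. Its thin-end top corners are at px (178.7,245.8) and (191.5,246.3), and its rear top corners at (170.8,328.8) and (184.2,329.3). The tongue's front corners are at (320,228) and (350.4,230).

```bash
cat > h.py <<'E'
import numpy as np
from cell import ctrl
def ray(n,px,z):
    m=ctrl.camera_model(n);K=np.array(m["mtx"]);T=np.array(m["world_to_cam"]);R=T[:3,:3];C=-R.T@T[:3,3]
    d=np.linalg.inv(K)@[px[0],px[1],1];d=R.T@(d*[1,-1,-1]);return C+d*(z-C[2])/d[2]
def proj(n,p):
    m=ctrl.camera_model(n);T=np.array(m["world_to_cam"]);c=T[:3,:3]@np.array(p)+T[:3,3]
    u=np.array(m["mtx"])@(c*[1,-1,-1]);return u[:2]/u[2]
E
python3 - <<'E'
from h import *
np.set_printoptions(precision=4,suppress=True)
A=lambda x,y:((x+.5)/6-.5+150,(y+.5)/6-.5+235)
B=lambda x,y:((x-400+.5)/5-.5+300,(y+.5)/5-.5+150)
t=[ray("top",A(*p),.004) for p in((172,65),(249,68))]
r=[ray("top",A(*p),.030) for p in((125,563),(205,566))]
tm,rm=np.mean(t,0),np.mean(r,0);d=(tm-rm)[:2]
print("wedge",tm,rm,"len",np.hypot(*d),"w",np.linalg.norm(t[0]-t[1]),np.linalg.norm(r[0]-r[1]),"yaw",np.arctan2(d[1],d[0]))
def seg(nm,p,q,z):
    a,b=ray("top",B(*p),z),ray("top",B(*q),z);v=(a-b)[:2];print(nm,a,b,(a+b)/2,np.hypot(*v),"perp yaw",np.arctan2(-v[0],v[1]),"along",np.arctan2(v[1],v[0]))
seg("tongue front",(500,390),(652,400),.008)
seg("tongue L",(505,285),(500,390),.008);seg("tongue R",(657,295),(652,400),.008)
seg("plate rear",(447,44),(748,62),.028)
seg("nose front",(434,266),(738,286),.022)
seg("rail in",(546,330),(617,336),.014)
print([proj("side",p) for p in (tm,rm)])
E
```

```text
wedge [0.5363 0.2779 0.004 ] [0.3664 0.2787 0.03  ] len 0.16991538053893296 w 0.026769528026760487 0.02674777298799552 yaw -0.004700989350818341
tongue front [ 0.5795 -0.0017  0.008 ] [ 0.5766 -0.0648  0.008 ] [ 0.578  -0.0332  0.008 ] 0.06320250950640444 perp yaw -0.045578050215342815 along 1.5252182765795539
tongue L [ 0.6238 -0.0028  0.008 ] [ 0.5795 -0.0017  0.008 ] [ 0.6016 -0.0022  0.008 ] 0.044300068974362096 perp yaw -1.5967898209021596 along -0.025993494107262913
tongue R [ 0.6208 -0.0662  0.008 ] [ 0.5766 -0.0648  0.008 ] [ 0.5987 -0.0655  0.008 ] 0.044257249832454854 perp yaw -1.6034892290831646 along -0.03269290228826794
plate rear [0.7212 0.0233 0.028 ] [ 0.716  -0.1016  0.028 ] [ 0.7186 -0.0392  0.028 ] 0.12502853336257114 perp yaw -0.04142896401387796 along 1.5293673627810187
nose front [0.6286 0.0266 0.022 ] [ 0.6228 -0.0989  0.022 ] [ 0.6257 -0.0362  0.022 ] 0.12566452498788408 perp yaw -0.04625827695848915 along 1.5245380498364074
rail in [ 0.6041 -0.0202  0.014 ] [ 0.6022 -0.0497  0.014 ] [ 0.6032 -0.0349  0.014 ] 0.029503225525631158 perp yaw -0.06479175594267747 along 1.5060045708522192
[array([318.8167, 205.349 ]), array([261.9847, 196.8413])]
```

Run:
```python
import cv2,numpy as np
i=cv2.imread("pics/side0.png")
a=cv2.resize(i[215:285,320:410],None,fx=8,fy=8,interpolation=cv2.INTER_CUBIC)
cv2.imwrite("pics/crop2.png",a)
```

```text
(no output)
```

View pics/crop2.png

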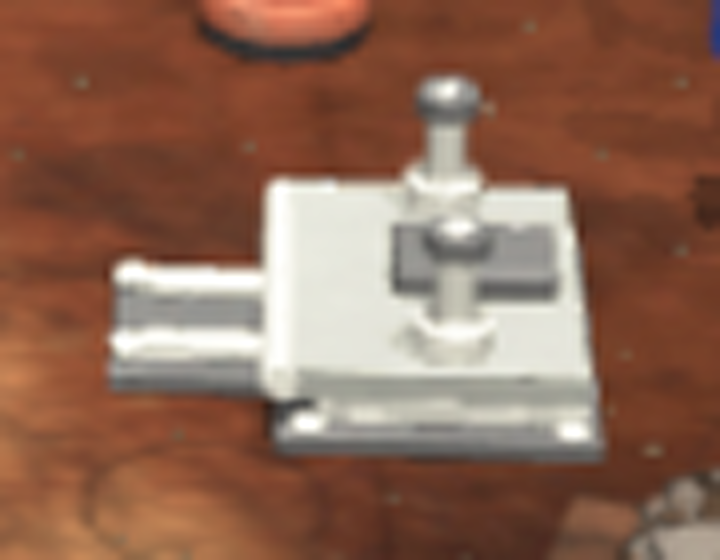

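The side crop shows the plate down, the guide's mouth facing −x and the tongue end at side px (334,262). The measured sizes agree with those given: wedge 170 × 26.8 mm, tongue 63 mm, plate 125 mm. Next I'll pick up the wedge, gripping 10 mm behind its grip point so the gripper stays clear of the press.

Run:
```python
from h import *
import cv2
O=[np.pi,0,-.005]; x,y=.5363-.145,.2784
ctrl.goto([x,y,.13],O)
ctrl.move_l([x,y,.004],.15)
ctrl.grip(.02,60)
s=ctrl.read_state();print(s['clock'],s['tcp_pos'],s['grip_width'],s['grip_force'],s['force'],s['q'])
ctrl.move_l([x,y,.10],.15)
yw=-.043;M=np.array([.578,-.0335]);ex=np.array([np.cos(yw),np.sin(yw)])
p=M+ex*(-.020-.145)
ctrl.goto([*p,.10],[np.pi,0,yw])
ctrl.move_l([*p,.030],.15)
s=ctrl.read_state();print(s['clock'],s['tcp_pos'],s['ee_rot'],s['grip_width'],s['grip_force'],s['force'],s['q'])
t=ctrl.capture("top");d=ctrl.capture("side")
cv2.imwrite("pics/t1.png",t[:,:,::-1]);cv2.imwrite("pics/s1.png",d[:,:,::-1])
a=cv2.resize(t[200:300,290:390,::-1],None,fx=5,fy=5,interpolation=cv2.INTER_CUBIC)
b=cv2.resize(d[215:285,250:350,::-1],None,fx=3,fy=3,interpolation=cv2.INTER_CUBIC)
c=np.zeros((500,800,3),np.uint8);c[:,:500]=a;c[:210,500:]=b;cv2.imwrite("pics/crop3.png",c)
```

```text
4.6333 [0.3916837  0.27874281 0.00452949] 0.025003335715764394 60.40605464950204 [-0.98565325  0.20317884  4.86009909] [5.94533356e-01 4.44904983e-01 2.06609332e+00 1.20440242e-04
 6.29367884e-01 2.17023174e+00]
7.2083 [ 0.41371385 -0.02586644  0.03019451] [-3.14157473e+00 -4.64980353e-04 -4.17817806e-02] 0.024884675851997478 59.64957936666906 [ 0.58204443  0.36829487 -0.58665887] [-9.02186798e-02  3.26443968e-01  2.18762944e+00  6.88779412e-05
  6.27055678e-01  1.52230366e+00]
```

View pics/crop3.png

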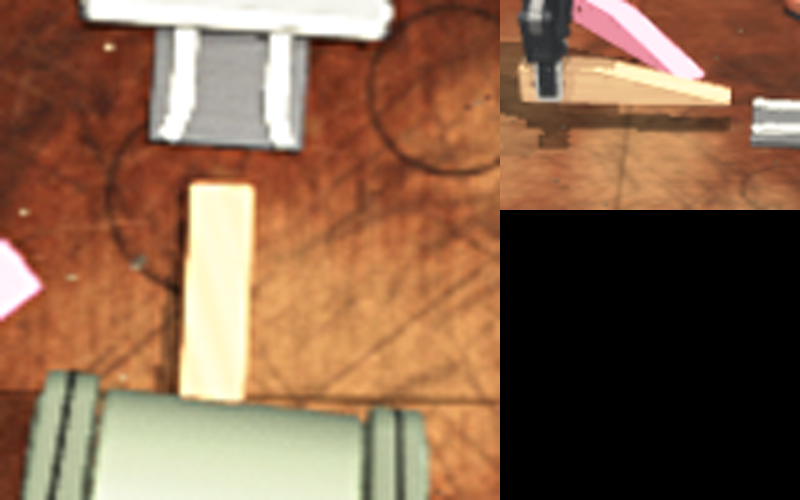

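The wedge is held with its thin end toward the mouth. The thin-end top corners are at crop (188,183) and (253,185), just left of the guide's middle (227) in perspective. I'll check the lateral offset and pitch numerically.

Run:
```python
from h import *
np.set_printoptions(precision=4,suppress=True)
B=lambda x,y:((x+.5)/5-.5+290,(y+.5)/5-.5+200)
S=lambda x,y:((x-500+.5)/3-.5+250,(y+.5)/3-.5+215)
a,b=ray("top",B(188,183),.0297),ray("top",B(253,185),.0297);m=(a+b)/2
M=np.array([.578,-.0335]);yw=-.042;e=np.array([np.cos(yw),np.sin(yw)])
print("tip",m,np.linalg.norm(a-b))
t=ctrl.read_state()['tcp_pos'];print("from tcp",(m-t)[:2]@e,"lat vs tool",(m-t)[:2]@[-e[1],e[0]])
for n,p,z in(("tongueL",(150,138),.008),("tongueR",(303,150),.008),("railL",(196,100),.014),("railR",(264,104),.014)):
    w=ray("top",B(*p),z);print(n,w,"long/lat rel tool",(w-t)[:2]@e,(w-t)[:2]@[-e[1],e[0]])
# predicted side px of lower right edge ends for flat wedge
n=np.array([-e[1],e[0]])
for L,s in((.145,"tip"),(-.025,"rear")):
    q=t[:2]+e*L-n*.013;print(s,proj("side",[*q,t[2]-.0045]))
print("seen",S(731,104),S(523,97))
```

```text
tip [ 0.5589 -0.0309  0.0297] 0.026474408746209828
from tcp 0.1447780903654767 lat vs tool 0.0013979742737921111
tongueL [ 0.5803 -0.0016  0.008 ] long/lat rel tool 0.16497812978599374 0.03148239519745734
tongueR [ 0.5766 -0.0652  0.008 ] long/lat rel tool 0.16394066713825067 -0.032186519237103826
railL [ 0.5957 -0.0204  0.014 ] long/lat rel tool 0.18117214043117533 0.013414048712014601
railR [ 0.5946 -0.0485  0.014 ] long/lat rel tool 0.18126238300935366 -0.014767852323423009
tip [325.3814 250.3356]
rear [256.1206 248.3817]
seen (326.6666666666667, 249.33333333333334) (257.3333333333333, 247.0)
```

Everything matches: the wedge is flat, and the tip is 20 mm short of the mouth and about 1.5 mm left of the centre. I'll correct that, enter, settle onto the tongue and slide in stages while watching the force.

```bash
cat >> h.py <<'E'
yw=-.042;E=np.array([np.cos(yw),np.sin(yw)]);N=np.array([-E[1],E[0]])
# start pose of insertion: tip 19.7 mm before mouth
P0=np.array([0.41371,-0.02587])-.0013*N
def at(past_mouth,z,speed=.05):
    ctrl.move_l([*(P0+E*(past_mouth+.0197)),z],speed)
    s=ctrl.read_state();f=s['force'];t=s['tcp_pos']
    print(f"{past_mouth:.3f} clk{s['clock']:.2f} z{t[2]:.4f} past{(t[:2]-P0)@E-.0197:.4f} lat{(t[:2]-P0)@N:.4f} F long{f[:2]@E:.1f} lat{f[:2]@N:.1f} z{f[2]:.1f} grip{s['grip_force']:.0f} w{s['grip_width']:.4f}",flush=True)
    return f
E
python3 - <<'E'
from h import *
import cv2
at(-.0197,.0145,.06)
at(.030,.0145,.06)
z=.0135
while z>.0095:
    f=at(.030,z,.03)
    if f[2]>3: break
    z-=.0007
t=ctrl.capture("top");d=ctrl.capture("side")
a=cv2.resize(t[180:280,290:390,::-1],None,fx=5,fy=5,interpolation=cv2.INTER_CUBIC)
b=cv2.resize(d[220:280,300:375,::-1],None,fx=4,fy=4,interpolation=cv2.INTER_CUBIC)
c=np.zeros((500,800,3),np.uint8);c[:,:500]=a;c[:240,500:]=b;cv2.imwrite("pics/crop4.png",c)
E
```

```text
-0.020 clk7.72 z0.0144 past-0.0198 lat-0.0001 F long-0.1 lat-0.3 z-1.3 grip60 w0.0250
0.030 clk8.69 z0.0143 past0.0294 lat0.0000 F long0.2 lat-0.9 z-1.0 grip60 w0.0248
0.030 clk8.94 z0.0135 past0.0296 lat0.0000 F long0.9 lat0.2 z-1.4 grip60 w0.0250
0.030 clk9.19 z0.0128 past0.0299 lat-0.0000 F long0.5 lat-1.0 z-0.8 grip60 w0.0248
0.030 clk9.44 z0.0122 past0.0301 lat-0.0000 F long-1.0 lat0.9 z0.6 grip60 w0.0252
0.030 clk9.69 z0.0116 past0.0300 lat0.0000 F long-1.5 lat-0.3 z3.5 grip60 w0.0249
```

View pics/crop4.png

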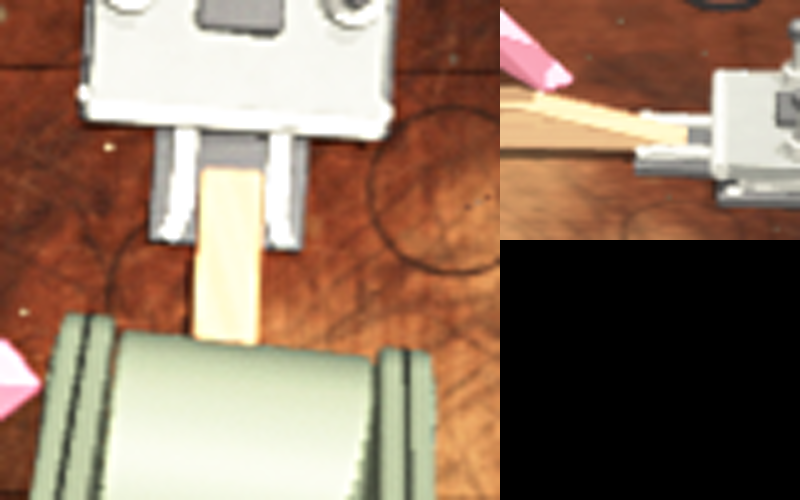

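The wedge is between the rails, centred, resting on the tongue, with its tip at crop (232,168) short of the nose. Sliding in next; the onset of force will show where lifting starts.

Run:
```python
from h import *
import cv2
cv2.imwrite("pics/s_before.png",ctrl.capture("side")[:,:,::-1])
for p in (.055,.062,.065,.068,.071,.074,.078): 
    f=at(p,.0119,.04)
    if abs(f[:2]@E)>40 or abs(f[2])>40: break
cv2.imwrite("pics/s_mid.png",ctrl.capture("side")[:,:,::-1])
```

```text
0.055 clk10.62 z0.0119 past0.0554 lat-0.0000 F long-1.6 lat-0.1 z2.8 grip60 w0.0250
0.062 clk10.94 z0.0120 past0.0621 lat0.0000 F long-1.1 lat-0.6 z5.3 grip60 w0.0247
0.065 clk11.19 z0.0120 past0.0645 lat0.0000 F long-3.9 lat-0.6 z6.0 grip61 w0.0244
0.068 clk11.44 z0.0120 past0.0661 lat0.0001 F long-6.7 lat0.1 z9.6 grip61 w0.0251
0.071 clk11.69 z0.0117 past0.0661 lat0.0002 F long-11.7 lat1.5 z13.0 grip62 w0.0251
0.074 clk11.94 z0.0111 past0.0661 lat0.0002 F long-16.8 lat0.8 z15.1 grip62 w0.0250
0.078 clk12.19 z0.0106 past0.0671 lat0.0004 F long-21.4 lat0.3 z17.3 grip62 w0.0246
```

The arm is compliant: blocked in x, it also sags and presses the wedge down, which adds friction. I'll grip more firmly and trim the commanded height to hold the actual one.

```bash
cat >> h.py <<'E'
def err():
    s=ctrl.read_state();t=s['tcp_pos'];return (t[:2]-P0)@E-.0197,t[2],s['force']
E
python3 - <<'E'
from h import *
import cv2
ctrl.grip(.02,90)
zc=.0119
for k in range(3):
    p,z,f=err(); zc+=np.clip(.0121-z,-.001,.0015); at(.076,zc,.05)
cmd=.076
for k in range(6):
    p,z,f=err()
    if p>.078 or np.linalg.norm(f)>50: break
    cmd+=.002; zc+=np.clip(.0121-z,-.001,.001); at(cmd,zc,.05)
t=ctrl.capture("top");d=ctrl.capture("side")
cv2.imwrite("pics/s2.png",d[:,:,::-1])
b0=cv2.imread("pics/s_before.png")
r=lambda i,f:cv2.resize(i,None,fx=f,fy=f,interpolation=cv2.INTER_CUBIC)
c=np.zeros((600,800,3),np.uint8);c[:300,:400]=r(b0[210:285,310:410],4);c[:300,400:]=r(d[210:285,310:410,::-1],4);c[300:,:400]=r(t[170:245,290:390,::-1],4)
cv2.imwrite("pics/crop5.png",c)
E
```

```text
0.076 clk12.71 z0.0114 past0.0674 lat0.0004 F long-13.1 lat2.1 z4.7 grip89 w0.0247
0.076 clk12.96 z0.0117 past0.0674 lat0.0004 F long-12.1 lat0.7 z2.3 grip89 w0.0249
0.076 clk13.21 z0.0119 past0.0674 lat0.0004 F long-11.0 lat1.1 z0.7 grip89 w0.0246
0.078 clk13.46 z0.0120 past0.0678 lat0.0004 F long-14.5 lat0.7 z3.8 grip89 w0.0245
0.080 clk13.71 z0.0120 past0.0690 lat0.0004 F long-15.9 lat0.7 z4.4 grip89 w0.0245
0.082 clk13.96 z0.0121 past0.0708 lat0.0004 F long-16.4 lat0.7 z5.2 grip89 w0.0246
0.084 clk14.21 z0.0121 past0.0728 lat0.0004 F long-17.2 lat0.5 z4.2 grip89 w0.0245
0.086 clk14.46 z0.0121 past0.0747 lat0.0004 F long-17.6 lat-0.0 z4.2 grip89 w0.0244
0.088 clk14.71 z0.0121 past0.0767 lat0.0004 F long-16.7 lat1.1 z5.0 grip89 w0.0242
```

View pics/crop5.png

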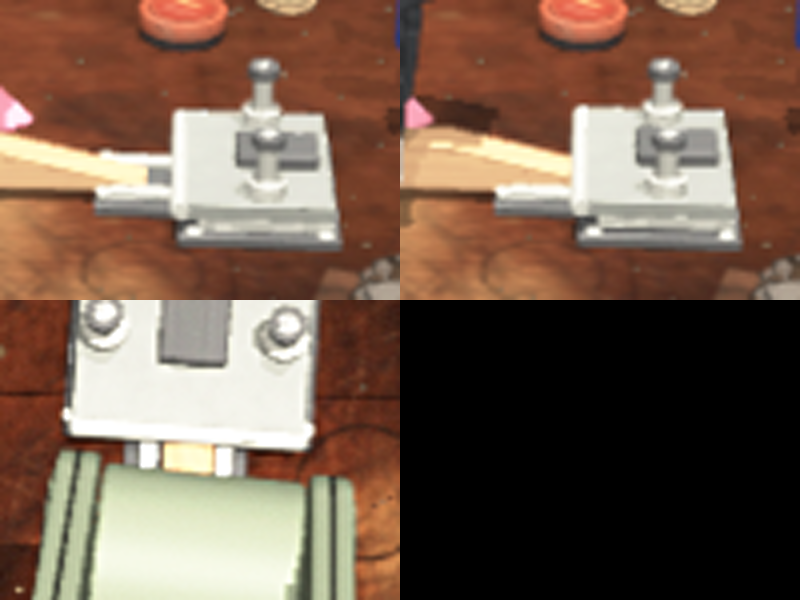

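The plate is rising in the right panel, with its front edge up about 3 px at 4×. Wedge and guide are still aligned and the force is steady at about 17 N. I'll continue to about 20.5 mm past the onset, then measure the lift by image alignment.

Run:
```python
from h import *
import cv2
cmd=.088;p,z,f=err();zc=.0119+.0;
# recover the commanded-height trim: last command gave z .0121, re-find by feedback
import json
zc=.0121+.0045
for k in range(9):
    p,z,f=err()
    if p>.0862 or np.linalg.norm(f)>50: break
    cmd+=min(.002,.0868-p); zc+=np.clip(.0121-z,-.001,.001); at(cmd,zc,.05)
ctrl.wait(.3)
d=ctrl.capture("side");cv2.imwrite("pics/s3.png",d[:,:,::-1])
g=lambda n:cv2.cvtColor(cv2.imread(n),cv2.COLOR_BGR2GRAY).astype(np.float32)
def lift(img,ref):
    # plate's top incl. front edge & far edge & dark label, excl. posts
    W=np.eye(2,3,dtype=np.float32)
    m=np.zeros(ref.shape,np.uint8);m[234:262,351:364]=1;m[238:255,364:372]=1;m[260:266,355:392]=1
    y,x=225,340
    cc,W=cv2.findTransformECC(ref,img,W,cv2.MOTION_TRANSLATION,(3,200,1e-6),m,1)
    return W[:,2],cc
ref=g("pics/s_before.png")
a=proj("side",[.63,-.035,.028]);b=proj("side",[.63,-.035,.033]);print("5mm =",b-a)
for n in("s_mid","s2","s3"): print(n,lift(g(f"pics/{n}.png"),ref))
print(err())
```

```text
0.090 clk15.06 z0.0129 past0.0810 lat0.0003 F long-8.5 lat0.7 z-7.6 grip89 w0.0242
0.092 clk15.31 z0.0124 past0.0823 lat0.0003 F long-12.6 lat-0.4 z-2.6 grip90 w0.0245
0.094 clk15.56 z0.0123 past0.0835 lat0.0003 F long-14.9 lat-0.4 z0.6 grip90 w0.0245
0.096 clk15.81 z0.0122 past0.0849 lat0.0003 F long-16.6 lat-1.2 z3.6 grip90 w0.0244
0.098 clk16.06 z0.0122 past0.0866 lat0.0004 F long-17.3 lat0.7 z4.6 grip90 w0.0248
5mm = [ 0.06112285 -1.7986294 ]
s_mid (array([-0.07548636, -0.3837905 ], dtype=float32), 0.9700676935402749)
s2 (array([ 0.02373955, -0.62987053], dtype=float32), 0.9565388882051049)
s3 (array([ 0.02436555, -1.5000587 ], dtype=float32), 0.9312636616951153)
(np.float64(0.08657905181095377), np.float64(0.012193591388888075), array([-17.69194286,   0.98968593,   4.51508853]))
```

Image alignment gives about 4.2 mm and travel gives about 4.9 mm. I'll advance 1.2 mm more and measure an independent edge.

Run:
```python
from h import *
import cv2
cmd=.098;zc=.0166-.0008
p,z,f=err()
# resume with the same command offsets as the last step (actual - command)
for k in range(3):
    p,z,f=err()
    if p>.0875: break
    cmd+=min(.0014,.0879-p); zc+=np.clip(.0121-z,-.001,.001); at(cmd,zc,.05)
ctrl.wait(.3)
d=ctrl.capture("side");cv2.imwrite("pics/s4.png",d[:,:,::-1]);cv2.imwrite("pics/t4.png",ctrl.capture("top")[:,:,::-1])
g=lambda n:cv2.cvtColor(cv2.imread(n),cv2.COLOR_BGR2GRAY).astype(float)
def edge(n,cols,r0,r1,sgn):
    o=[]
    for c in cols:
        gr=np.clip(sgn*np.diff(g(n)[r0:r1,c]),0,None);gr[gr<.25*gr.max()]=0
        k=gr.argmax();w=np.zeros_like(gr);w[max(0,k-2):k+3]=1;gr*=w;o.append((gr*np.arange(len(gr))).sum()/gr.sum()+r0)
    return np.array(o)
for nm,cols,r0,r1,s in(("far edge",list(range(358,368))+list(range(382,389)),230,246,1),("near edge",range(358,372),252,270,-1)):
    e0=edge("pics/s_before.png",cols,r0,r1,s)
    for n in("s2","s3","s4"):
        v=e0-edge(f"pics/{n}.png",cols,r0,r1,s);print(nm,n,"mm",np.median(v)/.36,np.std(v)/.36)
print(err())
r=lambda i,f:cv2.resize(i,None,fx=f,fy=f,interpolation=cv2.INTER_CUBIC)
b0=cv2.imread("pics/s_before.png")
c=np.zeros((600,800,3),np.uint8);c[:,:400]=r(b0[215:290,345:395],8);c[:,400:]=r(d[215:290,345:395,::-1],8)
cv2.imwrite("pics/crop6.png",c)
```

```text
0.099 clk16.66 z0.0123 past0.0895 lat0.0003 F long-12.8 lat-0.2 z-0.6 grip89 w0.0244
far edge s2 mm 2.611656330221024 0.5449811468874558
far edge s3 mm 4.720085470085422 0.6587300559625158
far edge s4 mm 5.517090087328648 0.37079493900141514
near edge s2 mm -13.222454500737829 10.686528310799698
near edge s3 mm -11.11111111111111 7.892711052932961
near edge s4 mm -10.852983654820985 10.81735841620066
(np.float64(0.08946061912541291), np.float64(0.01235130023104693), array([-12.82150164,  -0.05591471,  -1.26542811]))
```

View pics/crop6.png

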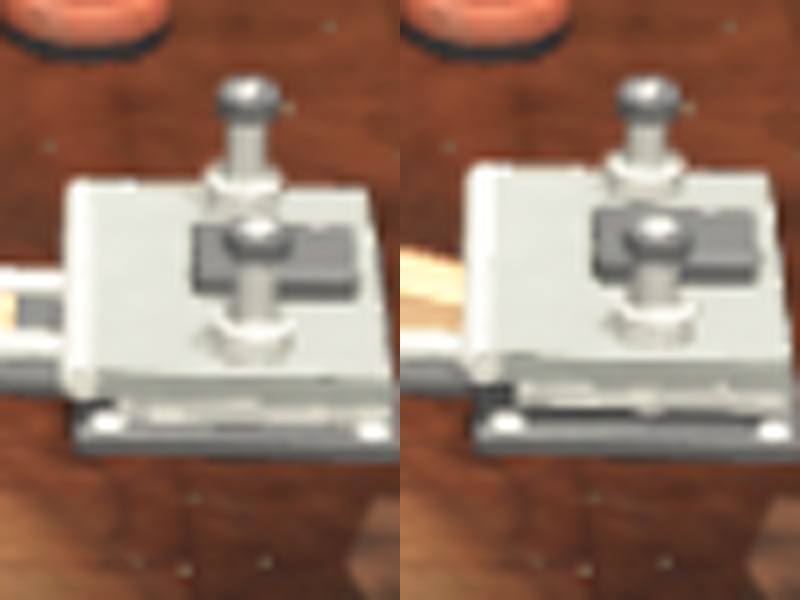

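The right panel shows the plate clear of the base, with a dark gap below it. It has shifted about 2 px at native scale, which is about 5.4 mm, and the travel since onset agrees. The hold is steady, the wedge is flat and gripped, and the gripper is at press x ≈ -157. Handing in.

Run:
```python
from h import *
print(ctrl.hand_in())
```

```text
the job is handed in; nothing more can be done
None
```

I handed the job in with the slim wedge still gripped flat in the guide and the plate held up on it, measured at about 5.4 mm clear of the base; the verdict was not shown to me.

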